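# Refit the perch sleeve on the parrot stand

## Robot

A 6-joint arm with a two-finger parallel gripper is mounted at the origin on the work surface. World frame = base frame: x ahead of the robot, y to its left, z up, the work surface at z = 0. Lengths are in m, angles in rad, forces in N, time in s.
With the tool pointing down it reaches from about 0.3 to 0.775 m from the base axis. Payload 14.6 kg.
Tool frame: the origin (TCP) lies midway between the tips of the shut fingers; the grasp point (between the pads) lies 19 mm behind it (ctrl.hold_point_z is the distance from the TCP to the grasp point, in m); z points along the fingers, x is the direction in which the jaws open and shut, and the axes are right-handed (so a half turn about z gives the same grasp; the last joint's range is limited). The gripper opens to 94 mm and grips with 3 to 60 N. Pads are 16 mm wide; open, the fingers measure 119 mm over their backs; the gripper's body (75 mm by 177 mm) begins 78 mm behind the grasp point.
Start: joints at [-0.067, 0.3, 1.521, -0, 1.321, -0.067], TCP at [0.55, -0, 0.205] pointing down, gripper open.
Joint ranges: [-3.03, 3.03], [-0.79, 2.21], [0.23, 2.52], [-1.04, 4.18], [0, 3.07], [-2.55, 2.55]. Speed limits (rad/s): [2.22, 2.22, 2.57, 3.14, 3.14, 3.14].

## Interface

Orientations are given as [roll, pitch, yaw] about the fixed x, y, z axes, in that order (R = Rz(yaw) Ry(pitch) Rx(roll)).
In Python, from station import ctrl, viewer, ticket, nets gives the robot as it stands.
- The arm moves only by the tool carry_out, never from a script. Its argument "commands" is one flat list of numbers, 7 for each row, row after row: the closure, from -1 (fully open) to 1 (shut), so that 0 is half open, then the shift along the world's x, y, z in cm, then the turn, a rotation vector about the world's x, y, z in rad. In form: [gripper, tx, ty, tz, ax, ay, az, gripper, tx, ty, tz, ax, ay, az, ...]. A call has 1 to 12 rows; each row is the pose to reach, as a shift and turn from the pose measured when the call began; what a row does not reach only later rows make up. A row lasts 1/12 s, in which the tool goes at most 41.7 mm and 7.16 degrees, less where a joint would pass 70% of its speed; a pose out of reach is approached as far as the arm can. A call with a gripper value outside its range is refused whole. The fingers move at their own pace and stop on an object; "force" is the grip in N (left out, the last holds). Time passes only in rows, so rows that repeat a pose let the fingers close. It gives the time, the measured TCP pose, the force and the opening at its end, in the units of the state.
- ctrl.get_obs(): the state, without advancing time (a new reading comes with each control period).
- viewer.camera(name): name is "scene" or "side" or "wrist"; returns (picture, depth): 400x640x3 uint8, blue, green, red; 400x640 float32, m along the optical axis (not along the pixel's ray), 0 where there is no reading.
- viewer.camera_info(name): a dict with "fx", "fy", "cx", "cy" (pixels), "D" ([k1, k2, p1, p2, k3] as OpenCV has them; the pictures are not rectified), "R" (3x3) and "t" (3): a world point X has camera coordinates R X + t. Camera axes: x right, y down, z forward; pixel columns grow to the right and rows downward; lengths in m; the calibration is good to about 2 mm. A picture is of the moment at which its call begins: read the wrist's pose just before it. camera_info takes no time and is no camera call; for the wrist camera it gives the pose at the moment of the call.
- ticket.hand_in(): hands the job in, once; it reports no verdict.
Trained networks look in the newest picture that a camera, given by its name, has taken for a name from the list of things; names that differ only in an ending like _2 or _b are one class to them, and where a whole thing is asked for, a point or a joint stands for the part that bears it (a point fixed in the world has none). Each returns a list of dicts, best first, with "confidence" (0 to 1); they miss things now and then, are a little off and sometimes report something else, mostly with a low value. They report only what shows in the picture. A call takes as long as a camera call. They do not tell look-alikes from the thing itself.
- nets.silhouettes(camera, thing): "region" (400x640 bool, what is visible of it) and "extent" ([left, top, right, bottom] in pixels, round what is visible of it).
The state is a dict: "time_s": time; "qpos": joint angles; "joint_vel": joint speeds; "tau": joint torques, N m; "ee_pos": TCP position; "eef_rot": TCP orientation; "force": force on the tool from outside, world axes, zero at the start; "moment": the same for the moment, N m; "grip_width": finger opening in m.
Only numpy, scipy, OpenCV 4.12 (cv2) and the standard library are available. Lean on these libraries where they do the work, as an engineer would, in place of code of your own. Each camera call takes 0.05 s, during which the arm holds its last target. There are 200 camera calls.

## Task

The parrot stand is missing the wooden perch sleeve that gives the bird its footing beside the feed cup: it is the bored eight-sided piece lying on the bench. Pick it up, thread it over the free end of the stand's bent steel bar, slide it round the bend and push it fully home against the washer at the post, then let go and leave it hanging on the bar. Leave the loose cup, the tin and the brush on the bench where they are.

Things in the scene. Friction and masses are not known exactly. Their poses are not given: they have to be found in the camera images.
- stand: Tabletop parrot stand, fixed: wooden seed tray 360 x 260 mm, rim 26 mm high, with a dark square post 36 mm wide, 148 mm high, at (90, 70) mm, a bent steel bar on it and a 68 mm steel cup behind it (+x, rim 94 mm up). Origin on the bench under the tray's centre; x along the tray's long side, y its short side, z up. Turned up to 0.25 rad from the robot's axes.
- bend_centre (a point): Centre of the bar's bend (a point in the air); axes as the stand's, in whose frame it is at (-6, -50, 120) mm. The bar is round, 12 mm thick, its axis level 120 mm up. From the washer at the post it runs 70 mm straight in -x, then turns through a quarter circle of radius 120 mm (its axis) about this point, from +y of it to -x of it, then runs straight 26 mm in -y to its free end.
- bend_mid (a point): The middle of the bar's bend (45 degrees round), on the bar's axis; axes as the stand's.
- bar_tip (a point): The free end of the bent bar: the extreme point of its rounded end, on the bar's axis. Axes as the stand's; the bar points along -y here. In the stand's frame it is at (-126, -76, 120) mm.
- seat (a point): The face of the round steel washer (38 mm diameter) at the post, on the bar's axis, where the sleeve's end must butt. Axes as the stand's; the bar leaves it along -x. With the sleeve fully home its centre is 30 mm from here along -x. In the stand's frame it is at (64, 70, 120) mm.
- sleeve_mid (a point): Centre of the loose perch sleeve: pale wooden eight-sided tube 60 mm long, 36 mm across flats, 50 g, straight through bore 20 mm wide (8 mm loose on the bar, passes the bend if turned with it), both ends alike. x runs along the bore. It starts on a flat on the bench, centre 18 mm up, z up; grip its upright flats (facing its y). Let go on the bar, it sinks 4 mm and stays.
- cup: Bystander: small glazed cup, loose, 64 mm across, 45 mm high, standing on the bench. Origin at the centre of its underside.
- tin: Bystander: round food tin, 84 mm across, 130 mm high, standing on the bench. Origin at the centre of its underside.
- brush: Bystander: flat hand brush about 200 mm long lying on the bench, handle towards its -x. Origin at its underside.
There are look-alikes about, which are no part of the job. What is meant by the part that bears sleeve_mid is not green, and is the smaller of those in its own colour.

How it is judged:
By the outcome, as a careful person would: the job done as asked, in the order asked, and still so for the second after the job is handed in, with the robot touching nothing.
It also fails if it takes over 53 s, if anything falls off the work surface, if the arm or the gripper's body presses on something with over 40 N, if the wrist force passes 120 N, or if a joint passes its speed limit or range.

## Working session

There is one attempt and no reset: what is moved stays moved. The work goes in short steps, Python scripts to look and compute and a tool call to move; the robot and the scene stay as the last step left them, time stands still between calls to the robot, and variables do not carry over. Pictures are saved under pics/ and viewed, about 8 in all and at most 12, crops included, and the job is handed in when it is done.

Besides the shell and the picture viewer there is one more tool, called as name(argument=value, ...) on one line, values as JSON. carry_out: Moves the arm, as the interface text tells. Its arguments: {"type":"object","properties":{"commands":{"type":"array","items":{"type":"number"}},"force":{"type":"number"}},"required":["commands"]}

```bash
ls; mkdir -p pics; cat > h.py <<'E'
import numpy as np, cv2
from station import ctrl, viewer, ticket, nets
def info(n):
    i=viewer.camera_info(n); K=np.array([[i['fx'],0,i['cx']],[0,i['fy'],i['cy']],[0,0,1.]]); return K,np.array(i['D'],float),np.array(i['R']),np.array(i['t'])
def cloud(n,d,mask,I=None):
    K,D,R,t=I or info(n); v,u=np.where(mask&(d>0)); z=d[v,u]
    p=cv2.undistortPoints(np.stack([u,v],1).astype(np.float64)[:,None],K,D)[:,0]
    c=np.c_[p*z[:,None],z]; return (c-t)@R
def proj(n,X,I=None):
    K,D,R,t=I or info(n); return cv2.projectPoints(np.atleast_2d(X).astype(float),cv2.Rodrigues(R)[0],t,K,D)[0][:,0]
E
python3 - <<'E'
from h import *
o=ctrl.get_obs(); print(o['ee_pos'],o['eef_rot'],o['grip_width'],ctrl.hold_point_z)
for n in ['scene','side']:
    p,d=viewer.camera(n); cv2.imwrite(f'pics/{n}0.png',p); np.save(f'{n}0.npy',d)
    for th in ['sleeve_mid','stand','cup','tin','brush']:
        for r in nets.silhouettes(n,th):
            c=cloud(n,d,r['region']); print(n,th,round(r['confidence'],2),r['extent'],np.median(c,0).round(3), c.min(0).round(3),c.max(0).round(3))
    K,D,R,t=info(n); print(n,'campos',(-R.T@t).round(3))
E
```

```text
pics
[5.49740005e-01 2.06086934e-05 2.04885771e-01] [-3.14151925e+00  1.14149050e-03  2.63200887e-05] 0.09420918207711801 0.0188
scene sleeve_mid 0.81 [323.6, 162.7, 353.6, 200.6] [ 0.401 -0.245  0.041] [ 0.334 -0.324 -0.003] [ 0.427 -0.209  0.053]
scene sleeve_mid 0.76 [320.3, 205.4, 347.3, 231.5] [ 0.497 -0.193  0.03 ] [ 0.434 -0.233 -0.004] [ 0.524 -0.175  0.039]
scene sleeve_mid 0.69 [281.6, 187.0, 301.6, 215.0] [ 0.513 -0.298  0.03 ] [ 0.452 -0.345 -0.005] [ 0.54  -0.272  0.039]
scene stand 0.67 [303.9, 221.6, 483.9, 400.0] [0.621 0.051 0.008] [ 0.39  -0.121 -0.004] [0.801 0.207 0.241]
scene cup 0.93 [217.8, 243.5, 245.7, 276.8] [ 0.715 -0.304  0.024] [ 0.665 -0.33  -0.005] [ 0.75  -0.267  0.048]
scene tin 0.76 [177.3, 135.2, 221.6, 198.0] [ 0.597 -0.492  0.102] [ 0.544 -0.553  0.004] [ 0.626 -0.472  0.134]
scene brush 0.9 [269.3, 139.0, 341.9, 158.8] [ 0.355 -0.412  0.016] [ 0.262 -0.476 -0.003] [ 0.417 -0.328  0.023]
scene brush 0.63 [302.8, 219.1, 484.4, 399.6] [0.621 0.051 0.008] [ 0.378 -0.133 -0.004] [0.801 0.207 0.305]
scene campos [1.105 0.224 0.948]
side sleeve_mid 0.81 [340.6, 248.4, 354.6, 274.7] [ 0.496 -0.312  0.032] [ 0.471 -0.336 -0.001] [ 0.533 -0.273  0.041]
side sleeve_mid 0.78 [288.3, 258.0, 319.9, 293.5] [ 0.382 -0.265  0.044] [ 0.352 -0.3   -0.001] [ 0.425 -0.206  0.054]
side sleeve_mid 0.73 [304.2, 227.3, 330.2, 254.2] [ 0.482 -0.204  0.03 ] [ 0.454 -0.22  -0.002] [ 0.524 -0.175  0.038]
side stand 0.59 [217.4, 118.1, 347.7, 237.2] [0.583 0.043 0.008] [ 0.387 -0.124 -0.005] [0.817 0.329 0.151]
side cup 0.86 [388.2, 203.4, 408.9, 223.7] [ 0.724 -0.295  0.028] [ 0.684 -0.33  -0.003] [ 0.746 -0.249  0.047]
side tin 0.87 [417.7, 249.2, 466.1, 311.6] [ 0.555 -0.524  0.115] [ 0.537 -0.558 -0.001] [ 0.635 -0.477  0.133]
side brush 0.69 [285.5, 320.1, 374.6, 343.7] [ 0.346 -0.419  0.017] [ 0.254 -0.482 -0.003] [ 0.42  -0.331  0.023]
side campos [ 0.053 -0.686  0.838]
```

View pics/scene0.png

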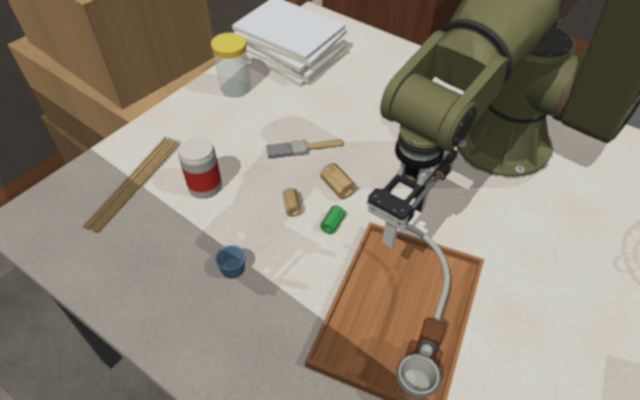

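```bash
python3 -c "
import cv2;p=cv2.imread('pics/side0.png');cv2.imwrite('pics/side0c.png',cv2.resize(p[100:350,200:480],None,fx=2.4,fy=2.4,interpolation=2))"
```

```text
(no output)
```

View pics/side0c.png

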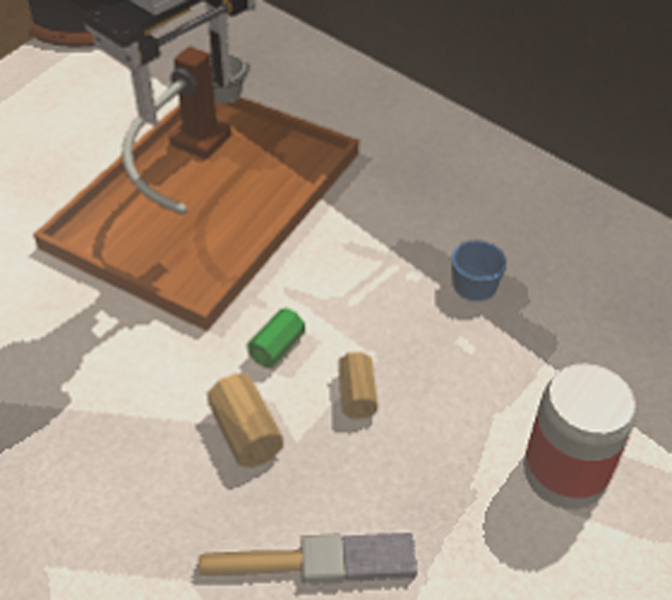

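Candidates for the sleeve in the scene view are the large wood piece (338,180), the green one (333,219) and the small wood one (291,202). The description, not green and the smaller of its colour, picks (291,202) at about (0.51,-0.30). I'll raise the arm, look at the stand with the wrist camera, then go over the sleeve.

carry_out(commands=[-1,-3,0,3,0,0,0,-1,-6,0,6,0,0,0,-1,-8,0,9,0,0,0,-1,-8,0,12,0,0,0,-1,-8,0,12,0,0,0,-1,-8,0,12,0,0,0,-1,-8,0,12,0,0,0])

```text
time_s: 1.18
ee_pos: [0.4699, 0.0, 0.3246]
eef_rot: [-3.142, 0.001, 0.0]
force: [0.4, -0.5, -0.2]
grip_width: 0.094
```

```bash
cat >> h.py <<'E'
from scipy.optimize import least_squares
# bar axis in stand frame (mm->m)
_a=np.linspace(0,np.pi/2,91)
BAR=np.r_[np.c_[np.linspace(64,-6,36),np.full(36,70.)],np.c_[-6-120*np.sin(_a),-50+120*np.cos(_a)],np.c_[np.full(11,-126.),np.linspace(-50,-70,11)]]/1000
from scipy.spatial import cKDTree
T=cKDTree(BAR)
def fitbar(P,x0):
    def f(x):
        c,s=np.cos(x[2]),np.sin(x[2]); q=(P[:,:2]-x[:2])@np.array([[c,-s],[s,c]])
        d,i=T.query(q); return (np.hypot(d,P[:,2]-x[3])-0.006)*1e3
    return least_squares(f,x0,loss='soft_l1',f_scale=1.5,x_scale=[.01,.01,.05,.01],diff_step=1e-4)
def near(P,x,tol=.02):
    c,s=np.cos(x[2]),np.sin(x[2]); q=(P[:,:2]-x[:2])@np.array([[c,-s],[s,c]])
    d,i=T.query(q); return P[(d<tol)&(abs(P[:,2]-.12)<.02)&(q[:,0]<.06)]
E
cat > stand.py <<'E'
from h import *
import sys
A={}
for n in ['wrist','scene','side']:
    I=info(n); p,d=viewer.camera(n); cv2.imwrite(f'pics/{n}{sys.argv[1]}.png',p)
    A[n]=cloud(n,d,d>0,I)
best=None
for dx in (.58,.61,.64):
  for w in (-.2,-.1,0,.1,.2):
    x=np.array([dx,.045,w,.12])
    for k in range(5):
        P=near(A['scene'],x,.06 if k<2 else .02)
        if len(P)<50: break
        r=fitbar(P,x); x=r.x
    else:
        s=len(P)/(1+np.mean(np.abs(r.fun)));
        if best is None or s>best[0]: best=(s,x)
x0=best[1]
for n in A:
    x=x0
    for k in range(5):
        P=near(A[n],x,.03 if k<2 else .015)
        if len(P)<50: break
        r=fitbar(P,x); x=r.x
    c,s=np.cos(x[2]),np.sin(x[2]); M=np.array([[c,-s],[s,c]])
    print(n,len(P),x.round(4),'res',np.median(np.abs(r.fun)).round(2),'tip',(x[:2]+M@[-.126,-.076]).round(4),'seat',(x[:2]+M@[.064,.07]).round(4))
E
python3 stand.py 1; python3 -c "
from h import *
print(ctrl.get_obs()['ee_pos']);K,D,R,t=info('wrist');print(R.T@-t,R)"
```

```text
wrist 3184 [0.593  0.0457 0.2394 0.1187] res 0.39 tip [ 0.4887 -0.058 ] seat [0.6386 0.1289]
scene 826 [0.5939 0.0456 0.2314 0.1196] res 0.78 tip [ 0.4887 -0.0573] seat [0.6401 0.1284]
side 317 [0.5921 0.0462 0.2383 0.1192] res 0.79 tip [ 0.4876 -0.0573] seat [0.6378 0.1294]
[4.69859442e-01 2.29884763e-05 3.24140665e-01]
[0.47028039 0.0744476  0.50196995] [[ 9.99995343e-01 -8.02894049e-04 -2.94423530e-03]
 [-2.58981899e-05 -9.66968360e-01  2.54896432e-01]
 [-3.05163721e-03 -2.54895168e-01 -9.66963878e-01]]
```

View pics/wrist1.png

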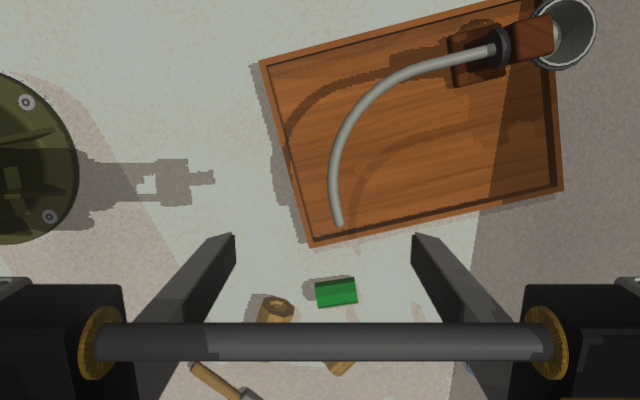

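The wrist view shows the bar from the washer (497,48) to its tip (338,222). All three cameras agree on the bar's pose within 1–2 mm. Next I'll look at the sleeve.

carry_out(commands=[-1,1,-4,-1,0,0,0,-1,2,-8,-2,0,0,0,-1,3,-12,-3,0,0,0,-1,3,-16,-4,0,0,0,-1,3,-20,-4,0,0,0,-1,3,-23,-4,0,0,0,-1,3,-23,-4,0,0,0,-1,3,-23,-4,0,0,0])

```text
time_s: 2.0
ee_pos: [0.4995, -0.2311, 0.2827]
eef_rot: [-3.14, 0.004, -0.002]
force: [0.7, 0.4, 0.2]
grip_width: 0.0936
```

```bash
cat > sl.py <<'E'
from h import *
import sys
I0=info('wrist'); p,d=viewer.camera('wrist'); cv2.imwrite(f'pics/wrist{sys.argv[1]}.png',p)
def top(n,d,m,I):
    c=cloud(n,d,m,I); c=c[(c[:,2]>.031)&(c[:,2]<.045)]
    r=cv2.minAreaRect((c[:,:2]*1000).astype(np.float32)); q=cv2.boxPoints(r)
    e=[q[1]-q[0],q[2]-q[1]]; e=max(e,key=np.linalg.norm)
    print(n,'centre mm',np.round(r[0],1),'size',np.round(r[1],1),'bore dir',np.degrees(np.arctan2(e[1],e[0])).round(1),'z',np.median(c[:,2]).round(4),len(c))
for n in ['wrist','scene','side']:
    if n!='wrist': p,d=viewer.camera(n)
    I=I0 if n=='wrist' else info(n)
    for r in nets.silhouettes(n,'sleeve_mid'):
        c=cloud(n,d,r['region'],I); m=np.median(c,0)
        print(n,r['confidence'],r['extent'],m.round(3))
        if m[0]>.47 and m[1]<-.26: top(n,d,cv2.erode(r['region'].astype(np.uint8),np.ones((2,2)))>0,I)
E
python3 sl.py 2; python3 -c "
import cv2;p=cv2.imread('pics/wrist2.png');cv2.imwrite('pics/wrist2s.png',p[:, 100:540])"
```

```text
wrist 0.8 [301.9, 195.9, 355.7, 251.9] [ 0.504 -0.301  0.032]
wrist centre mm [ 503.7 -304.2] size [60.3 25.2] bore dir 47.3 z 0.0344 796
wrist 0.7 [206.2, 149.2, 265.3, 224.2] [ 0.392 -0.25   0.044]
scene 0.98 [319.1, 160.5, 353.3, 202.4] [ 0.4   -0.244  0.04 ]
scene 0.62 [320.5, 207.9, 343.2, 232.2] [ 0.499 -0.194  0.03 ]
scene 0.38 [303.5, 217.2, 483.3, 398.5] [0.619 0.049 0.008]
side 0.78 [305.0, 225.4, 327.7, 257.2] [ 0.481 -0.204  0.029]
side 0.55 [342.9, 246.8, 358.3, 276.4] [ 0.496 -0.311  0.032]
side centre mm [ 502.6 -305.3] size [57.2 29.8] bore dir 46.3 z 0.0349 186
```

View pics/wrist2s.png

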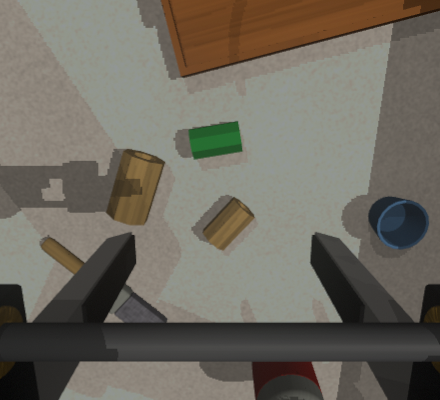

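The view confirms the choice: the small wood piece is at crop pixel (228,222), the larger look-alike at (135,187) and the green one at (215,140). Wrist and side views agree on centre (503.5,-304.5) mm and bore at 47°. I'll go to grasp it.

carry_out(commands=[-0.5,0.2,-3,-4,0,0,-0.12,-0.5,0.4,-7.35,-8,0,0,-0.24,-0.5,0.4,-7.35,-12,0,0,-0.36,-0.5,0.4,-7.35,-15,0,0,-0.48,-0.5,0.4,-7.35,-18,0,0,-0.6,-0.5,0.4,-7.35,-20,0,0,-0.72,-0.5,0.4,-7.35,-21,0,0,-0.75,-0.5,0.4,-7.35,-21,0,0,-0.75,-0.5,0.4,-7.35,-21,0,0,-0.75], force=25)

```text
time_s: 3.05
ee_pos: [0.5044, -0.3021, 0.0746]
eef_rot: [-3.142, 0.002, -0.746]
force: [0.2, -1.0, 0.4]
grip_width: 0.0706
```

```bash
python3 sl.py 3
```

```text
wrist 0.77 [143.0, 58.6, 246.8, 176.1] [ 0.492 -0.2    0.032]
wrist 0.69 [87.9, 211.2, 203.6, 312.4] [ 0.408 -0.237  0.04 ]
wrist 0.61 [299.3, 168.2, 357.1, 267.7] [ 0.507 -0.301  0.033]
wrist centre mm [ 504.4 -304.1] size [60.4 24.9] bore dir 47.9 z 0.0343 3021
wrist 0.27 [582.9, 289.7, 606.4, 309.5] [ 0.609 -0.487  0.014]
wrist centre mm [0. 0.] size [0. 0.] bore dir 0.0 z nan 0
scene 0.85 [319.4, 207.8, 346.7, 233.2] [ 0.499 -0.193  0.031]
scene 0.84 [282.0, 185.9, 300.3, 215.7] [ 0.513 -0.296  0.031]
scene centre mm [ 507.9 -303.1] size [60.1 28.8] bore dir 50.1 z 0.0342 192
scene 0.78 [320.0, 163.5, 355.7, 201.6] [ 0.399 -0.246  0.039]
side 0.68 [343.4, 245.8, 357.1, 273.2] [ 0.496 -0.31   0.031]
side centre mm [ 504.4 -303.7] size [59.8 27.2] bore dir 47.8 z 0.0351 180
side 0.58 [285.9, 256.6, 320.0, 294.6] [ 0.382 -0.264  0.042]
side 0.49 [213.4, 161.3, 328.9, 234.5] [0.502 0.016 0.007]
  return _methods._mean(a, axis=axis, dtype=dtype,
  ret = ret.dtype.type(ret / rcount)
```

View pics/wrist3.png

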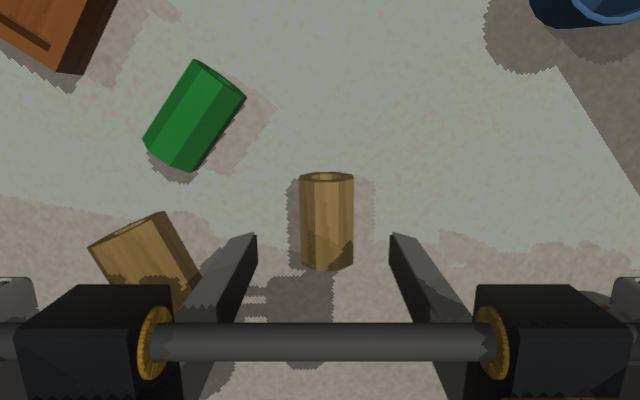

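The sleeve, at (327,222), is centred between the fingers and square to them. I'll descend and grip.

carry_out(commands=[-0.5,0,-0.2,-3,0,0,0.01,-0.5,0,-0.2,-5,0,0,0.01,-0.5,0,-0.2,-6.5,0,0,0.01,-0.5,0,-0.2,-7.15,0,0,0.01,-0.5,0,-0.2,-7.15,0,0,0.01,-0.5,0,-0.2,-7.15,0,0,0.01,0.6,0,-0.2,-7.15,0,0,0.01,0.6,0,-0.2,-7.15,0,0,0.01,0.6,0,-0.2,-7.15,0,0,0.01,0.6,0,-0.2,-7.15,0,0,0.01,0.6,0,-0.2,-7.15,0,0,0.01,0.6,0,-0.2,-7.15,0,0,0.01], force=25)

```text
time_s: 4.35
ee_pos: [0.5045, -0.3047, 0.0039]
eef_rot: [-3.141, 0.0, -0.738]
force: [0.1, 0.4, 2.0]
grip_width: 0.0358
```

carry_out(commands=[0.6,0,0,3,0,0,0,0.6,0,0,6,0,0,0,0.6,0,3,9,0,0,0.12,0.6,0,6,10.2,0,0,0.24,0.6,0,9,10.2,0,0,0.36,0.6,-0.1,12,10.2,0,0,0.48,0.6,-0.2,15,10.2,0,0,0.6,0.6,-0.3,17.5,10.2,0,0,0.72,0.6,-0.3,19,10.2,0,0,0.84,0.6,-0.3,19.3,10.2,0,0,0.95,0.6,-0.3,19.3,10.2,0,0,0.975,0.6,-0.3,19.3,10.2,0,0,0.975])

```text
time_s: 5.35
ee_pos: [0.5016, -0.1117, 0.106]
eef_rot: [-3.141, 0.0, 0.236]
force: [-0.0, -0.7, -0.1]
grip_width: 0.036
```

```bash
cat > held.py <<'E'
from h import *
import sys
o=ctrl.get_obs(); t=o['ee_pos']; y=o['eef_rot'][2]; print(t.round(4) if hasattr(t,'round') else t,np.round(o['eef_rot'],4),o['grip_width'])
for n in ['wrist','side','scene']:
    I=info(n); p,d=viewer.camera(n); cv2.imwrite(f'pics/{n}{sys.argv[1]}.png',p)
    C=cloud(n,d,d>0,I); x=np.array([.593,.0457,.237,.119])
    for k in range(4):
        P=near(C,x,.012); 
        if len(P)<60: break
        r=fitbar(P,x); x=r.x
    c,s=np.cos(x[2]),np.sin(x[2]); M=np.array([[c,-s],[s,c]])
    print(n,'bar',len(P),x.round(4),'tip',(x[:2]+M@[-.126,-.076]).round(4))
    for g in nets.silhouettes(n,'sleeve_mid'):
        c=cloud(n,d,g['region'],I); m=np.median(c,0)
        if np.hypot(*(m[:2]-t[:2]))<.06 and m[2]>.08:
            # in tool axes (jaw, bore)
            R=np.array([[np.cos(y),np.sin(y)],[-np.sin(y),np.cos(y)]]); q=(c[:,:2]-t[:2])@R.T; z=c[:,2]
            print(n,'held',round(g['confidence'],2),'z pct',np.percentile(z,[2,50,90,98]).round(4),'jaw',np.percentile(q[:,0],[2,98]).round(4),'bore',np.percentile(q[:,1],[2,98]).round(4))
E
python3 held.py 4; python3 -c "
import cv2,numpy as np;a=cv2.imread('pics/wrist4.png');b=cv2.imread('pics/side4.png')
b=cv2.resize(b[110:260,200:360],None,fx=2.6,fy=2.6)[:400];a=a[:,130:510];h=min(len(a),len(b));cv2.imwrite('pics/c4.png',np.hstack([a[:h],b[:h]]))"
```

```text
[ 0.5016 -0.1117  0.106 ] [-3.1414e+00  2.0000e-04  2.3630e-01] 0.036008507353686284
wrist bar 4056 [0.5936 0.0455 0.2359 0.1187] tip [ 0.4889 -0.0578]
wrist held 0.69 z pct [0.1083 0.1344 0.137  0.1376] jaw [-0.0174  0.0169] bore [-0.024   0.0308]
side bar 193 [0.5919 0.046  0.2261 0.1193] tip [ 0.4862 -0.0564]
side held 0.64 z pct [0.1021 0.13   0.1377 0.1387] jaw [-0.0207  0.0161] bore [-0.03    0.0242]
scene bar 825 [0.594  0.0457 0.2298 0.1197] tip [ 0.4886 -0.057 ]
scene held 0.58 z pct [0.0517 0.1299 0.1382 0.2035] jaw [-0.0355  0.0774] bore [-0.0051  0.0305]
```

View pics/c4.png

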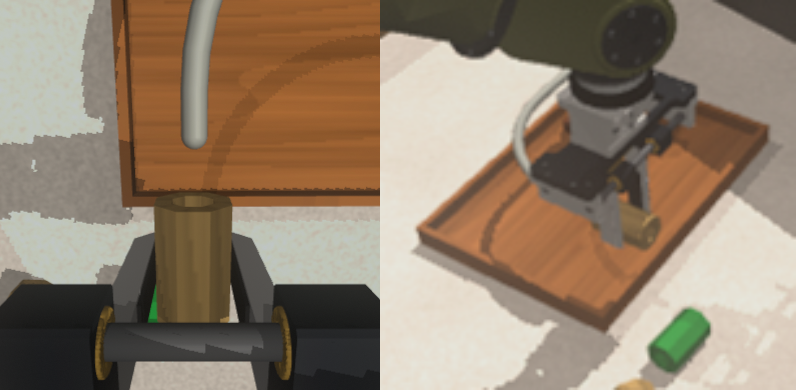

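The wrist view shows the bar tip (193,148) in line with the sleeve bore (190,200). They measure within 0.5 mm in side offset and height. I'll work out the waypoints along the bar.

```bash
cat > path.py <<'E'
from h import *
import sys
S=np.array([.5935,.0456]); w=.2355; zc=.1060
def bar(s): # s mm from tip, stand frame; extended straight both ways
    if s<26: return np.array([-126,-76+s])
    a=(s-26)/120
    if a<np.pi/2: return np.array([-6-120*np.cos(a),-50+120*np.sin(a)])
    return np.array([-6+s-26-60*np.pi,70.])
def pose(s):
    P=np.array([bar(s+k) for k in np.arange(-30,31,2)]); e=P[-1]-P[0]; e/=np.linalg.norm(e); n=np.array([-e[1],e[0]])
    l=(P-bar(s))@n; c=bar(s)+n*(l.max()+l.min())/2
    R=np.array([[np.cos(w),-np.sin(w)],[np.sin(w),np.cos(w)]])
    return S+R@c/1000, np.arctan2(e[1],e[0])+w-np.pi/2
o=ctrl.get_obs(); t=np.array(o['ee_pos']); y=o['eef_rot'][2]
print('now',t.round(4),round(y,4),'force',np.round(o['force'],1))
for s in np.linspace(*map(float,sys.argv[1:3]),int(sys.argv[3])):
    c,a=pose(s); print(round(s,1),np.round((np.r_[c,zc]-t)*100,2),round(a-y,3))
print('s seat centre',26+60*np.pi+40)
E
python3 path.py -45 65 12
```

```text
now [ 0.5015 -0.1121  0.1059] 0.2351 force [ 0.5 -0.   0.2]
-45.0 [-0.23  1.06  0.01] 0.0
-35.0 [-0.46  2.04  0.01] 0.0
-25.0 [-0.69  3.01  0.01] 0.0
-15.0 [-0.93  3.98  0.01] 0.0
-5.0 [-1.16  4.95  0.01] 0.0
5.0 [-1.39  5.93  0.01] -0.005
15.0 [-1.61  6.9   0.01] -0.025
25.0 [-1.79  7.88  0.01] -0.058
35.0 [-1.92  8.87  0.01] -0.105
45.0 [-2.01  9.86  0.01] -0.166
55.0 [-2.030e+00  1.084e+01  1.000e-02] -0.241
65.0 [-1.980e+00  1.182e+01  1.000e-02] -0.325
s seat centre 254.49555921538757
```

carry_out(commands=[0.6,-0.23,1.06,0,0,0,0,0.6,-0.46,2.04,0,0,0,0,0.6,-0.58,2.5,0,0,0,0,0.6,-0.69,3.01,0,0,0,0,0.6,-0.81,3.5,0,0,0,0,0.6,-0.93,3.98,0,0,0,0,0.6,-1.16,4.95,0,0,0,0,0.6,-1.39,5.93,0,0,0,-0.005,0.6,-1.5,6.4,0,0,0,-0.012,0.6,-1.61,6.9,0,0,0,-0.025,0.6,-1.61,6.9,0,0,0,-0.025])

```text
time_s: 6.57
ee_pos: [0.4852, -0.0422, 0.1059]
eef_rot: [-3.141, 0.0, 0.21]
force: [0.0, -0.1, -1.6]
grip_width: 0.0357
```

```bash
python3 held.py 5; python3 path.py 25 125 12; python3 -c "
import cv2,numpy as np;a=cv2.imread('pics/wrist5.png');b=cv2.imread('pics/side5.png')
b=cv2.resize(b[110:260,200:360],None,fx=2.6,fy=2.6)[:400];a=a[:,130:510];h=min(len(a),len(b));cv2.imwrite('pics/c5.png',np.hstack([a[:h],b[:h]]))"
```

```text
[ 0.4852 -0.0422  0.1059] [-3.1411e+00  5.0000e-04  2.0960e-01] 0.03571837965978242
wrist bar 13538 [0.5836 0.0422 0.4181 0.13  ] tip [ 0.4993 -0.0784]
wrist held 0.93 z pct [0.1108 0.1345 0.137  0.1376] jaw [-0.0176  0.0171] bore [-0.0245  0.0308]
side bar 152 [0.5707 0.0356 0.614  0.1302] tip [ 0.5115 -0.0991]
side held 0.75 z pct [0.0052 0.1266 0.1375 0.1385] jaw [-0.0203  0.1075] bore [-0.0304  0.0548]
scene bar 749 [0.5934 0.0456 0.2344 0.1198] tip [ 0.4885 -0.0576]
scene held 0.72 z pct [0.112  0.1285 0.1373 0.1392] jaw [-0.0052  0.0201] bore [-0.0242  0.0302]
now [ 0.4854 -0.0434  0.1058] 0.2097 force [ 0.7  0.3 -1.3]
25.0 [-0.18  1.01  0.02] -0.033
34.1 [-0.31  1.91  0.02] -0.075
43.2 [-0.39  2.8   0.02] -0.129
52.3 [-0.42  3.7   0.02] -0.194
61.4 [-0.4   4.6   0.02] -0.269
70.5 [-0.32  5.49  0.02] -0.345
79.5 [-0.16  6.37  0.02] -0.42
88.6 [0.06 7.24 0.02] -0.496
97.7 [0.34 8.08 0.02] -0.572
106.8 [0.69 8.91 0.02] -0.648
115.9 [1.1  9.7  0.02] -0.723
125.0 [ 1.57 10.46  0.02] -0.799
s seat centre 254.49555921538757
```

View pics/c5.png

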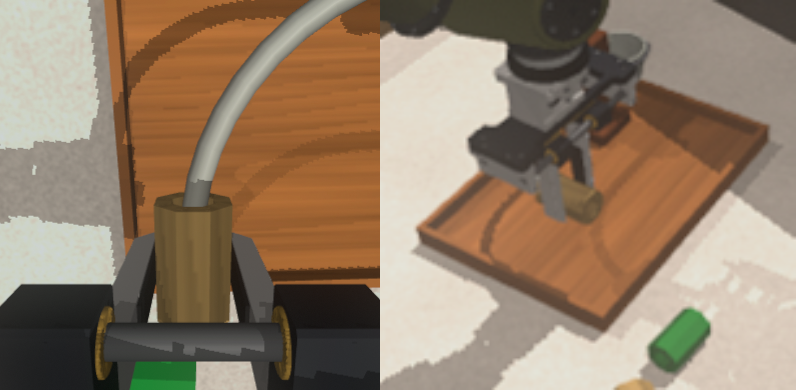

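It is threaded: the bar enters the bore at (197,200) and the forces are small. On round the bend.

carry_out(commands=[0.6,-0.18,1.01,0,0,0,-0.033,0.6,-0.31,1.91,0,0,0,-0.075,0.6,-0.39,2.8,0,0,0,-0.129,0.6,-0.42,3.7,0,0,0,-0.194,0.6,-0.4,4.6,0,0,0,-0.269,0.6,-0.32,5.49,0,0,0,-0.345,0.6,-0.16,6.37,0,0,0,-0.42,0.6,0.06,7.24,0,0,0,-0.496,0.6,0.34,8.08,0,0,0,-0.572,0.6,0.69,8.91,0,0,0,-0.648,0.6,1.1,9.7,0,0,0,-0.723,0.6,1.1,9.7,0,0,0,-0.723])

```text
time_s: 7.87
ee_pos: [0.4969, 0.0543, 0.1058]
eef_rot: [-3.141, 0.0, -0.516]
force: [0.4, -0.3, -0.8]
grip_width: 0.0357
```

```bash
python3 path.py 125 225 12
```

```text
now [0.4969 0.0543 0.1058] -0.5161 force [ 0.4 -0.3 -0.8]
125.0 [0.42 0.69 0.02] -0.073
134.1 [0.95 1.42 0.02] -0.149
143.2 [1.53 2.1  0.02] -0.225
152.3 [2.16 2.74 0.02] -0.301
161.4 [2.83 3.32 0.02] -0.376
170.5 [3.55 3.86 0.02] -0.452
179.5 [4.3  4.34 0.02] -0.528
188.6 [5.09 4.76 0.02] -0.602
197.7 [5.91 5.13 0.02] -0.667
206.8 [6.75 5.47 0.02] -0.721
215.9 [7.6  5.76 0.02] -0.762
225.0 [8.47 6.02 0.02] -0.793
s seat centre 254.49555921538757
```

carry_out(commands=[0.6,0.42,0.69,0,0,0,-0.073,0.6,0.95,1.42,0,0,0,-0.149,0.6,1.53,2.1,0,0,0,-0.225,0.6,2.16,2.74,0,0,0,-0.301,0.6,2.83,3.32,0,0,0,-0.376,0.6,3.55,3.86,0,0,0,-0.452,0.6,4.3,4.34,0,0,0,-0.528,0.6,5.09,4.76,0,0,0,-0.602,0.6,5.91,5.13,0,0,0,-0.667,0.6,6.75,5.47,0,0,0,-0.721,0.6,7.6,5.76,0,0,0,-0.762,0.6,7.6,5.76,0,0,0,-0.762])

```text
time_s: 8.87
ee_pos: [0.5737, 0.1116, 0.1056]
eef_rot: [-3.141, 0.0, -1.278]
force: [0.3, -0.2, -0.5]
grip_width: 0.0359
```

```bash
python3 path.py 225 261 10
```

```text
now [0.5737 0.1116 0.1056] -1.2779 force [ 0.3 -0.2 -0.5]
225.0 [0.8  0.29 0.04] -0.031
229.0 [1.18 0.39 0.04] -0.041
233.0 [1.57 0.49 0.04] -0.048
237.0 [1.96 0.59 0.04] -0.054
241.0 [2.35 0.68 0.04] -0.057
245.0 [2.73 0.78 0.04] -0.057
249.0 [3.12 0.87 0.04] -0.057
253.0 [3.51 0.96 0.04] -0.057
257.0 [3.9  1.06 0.04] -0.057
261.0 [4.29 1.15 0.04] -0.057
s seat centre 254.49555921538757
```

carry_out(commands=[0.6,0.8,0.29,0,0,0,-0.031,0.6,1.57,0.49,0,0,0,-0.048,0.6,2.35,0.68,0,0,0,-0.057,0.6,3.12,0.87,0,0,0,-0.057,0.6,3.4,0.94,0,0,0,-0.057,0.6,3.55,0.97,0,0,0,-0.057,0.6,3.65,1.0,0,0,0,-0.057,0.6,3.65,1.0,0,0,0,-0.057,0.6,3.65,1.0,0,0,0,-0.057])

```text
time_s: 9.62
ee_pos: [0.6097, 0.1213, 0.1054]
eef_rot: [3.141, 0.0, -1.334]
force: [-2.6, -2.7, -0.3]
grip_width: 0.0358
```

carry_out(commands=[0.6,0.1,0.02,0,0,0,0,0.6,0.2,0.05,0,0,0,0,0.6,0.2,0.05,0,0,0,0,0.6,0.2,0.05,0,0,0,0])

```text
time_s: 9.95
ee_pos: [0.6097, 0.1213, 0.1053]
eef_rot: [3.136, 0.0, -1.334]
force: [-17.4, -5.7, 7.2]
grip_width: 0.0358
```

```bash
python3 held.py 6; python3 path.py 254 256 2; python3 -c "
import cv2,numpy as np;a=cv2.imread('pics/wrist6.png');b=cv2.imread('pics/scene6.png')
b=cv2.resize(b[230:384,360:510],None,fx=2.6,fy=2.6)[:400];a=a[:,130:510];h=min(len(a),len(b));cv2.imwrite('pics/c6.png',np.hstack([a[:h],b[:h]]))"
```

```text
[0.6097 0.1213 0.1053] [ 3.1363e+00  1.0000e-04 -1.3341e+00] 0.035817854113903494
wrist bar 6082 [0.5935 0.0452 0.2503 0.1312] tip [ 0.4903 -0.0596]
wrist held 0.77 z pct [0.1259 0.1349 0.1365 0.1371] jaw [-0.0178  0.0164] bore [-0.0245  0.0292]
side bar 364 [0.5923 0.0455 0.2297 0.1204] tip [ 0.4869 -0.0572]
side held 0.69 z pct [0.1049 0.1299 0.1371 0.1385] jaw [-0.0137  0.0179] bore [-0.033  0.005]
scene bar 670 [0.5946 0.0457 0.2702 0.1303] tip [ 0.4934 -0.0612]
scene held 0.64 z pct [0.1168 0.1349 0.1379 0.1402] jaw [-0.0178  0.0176] bore [-0.0235  0.0309]
now [0.6098 0.1213 0.1053] -1.3341 force [-17.   -4.1   7.6]
254.0 [-0.    0.02  0.07] -0.001
256.0 [0.19 0.07 0.07] -0.001
s seat centre 254.49555921538757
```

View pics/c6.png

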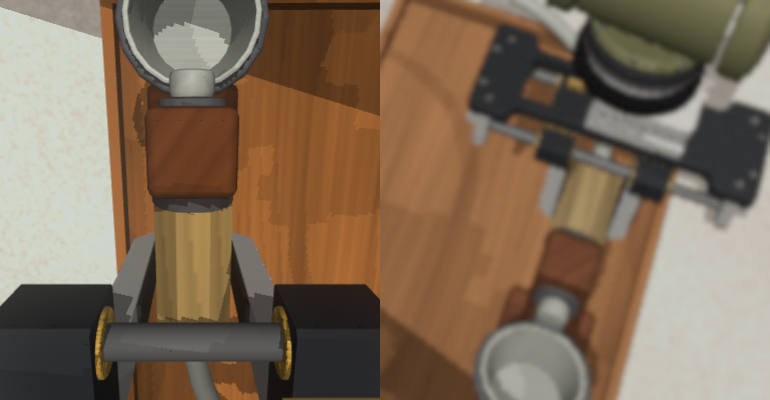

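The sleeve end meets the washer at (193,205). The arm stalled at s = 254.0 of 254.5 mm with about 18 N of push, so it is seated. I'll ease the push, lower it slightly and open.

carry_out(commands=[0.6,0.02,0,-0.1,0,0,0,0.6,0.02,0,-0.25,0,0,0,0.6,0.02,0,-0.35,0,0,0,0.6,0.02,0,-0.35,0,0,0,0,0.02,0,-0.35,0,0,0,-0.5,0.02,0,-0.35,0,0,0,-0.6,0.02,0,-0.35,0,0,0,-0.6,0.02,0,-0.35,0,0,0,-0.6,0.02,0,-0.35,0,0,0,-0.6,0.02,0,-0.35,0,0,0])

```text
time_s: 11.08
ee_pos: [0.61, 0.1213, 0.1018]
eef_rot: [3.137, 0.0, -1.334]
force: [0.3, -0.8, 0.3]
grip_width: 0.0723
```

carry_out(commands=[-0.6,0,0,1,0,0,0,-0.6,0,0,3,0,0,0,-0.6,0,0,6,0,0,0,-0.6,0,0,9,0,0,0,-0.6,-2,0,12,0,0,0,-0.6,-5,0,15,0,0,0,-0.6,-8,0,18,0,0,0,-0.6,-10,-1,20,0,0,0,-0.6,-12,-3,20,0,0,0,-0.6,-12,-3,20,0,0,0,-0.6,-12,-3,20,0,0,0])

```text
time_s: 12.0
ee_pos: [0.4897, 0.0909, 0.3033]
eef_rot: [3.139, -0.0, -1.335]
force: [0.5, 0.2, -0.4]
grip_width: 0.0752
```

```bash
python3 - <<'E'
from h import *
S=np.array([.5935,.0456]); w=.2355; M=np.array([[np.cos(w),-np.sin(w)],[np.sin(w),np.cos(w)]])
P={}
for n in ['wrist','scene','side']:
    I=info(n); p,d=viewer.camera(n); P[n]=p; cv2.imwrite(f'pics/{n}7.png',p)
    for g in nets.silhouettes(n,'sleeve_mid'):
        c=cloud(n,d,g['region'],I); m=np.median(c,0)
        if m[2]>.08:
            q=(c[:,:2]-S)@M; k=c[:,2]>.122; print(n,round(g['confidence'],2),'stand x',np.percentile(q[k,0],[1,99]).round(4),'y',np.percentile(q[k,1],[1,99]).round(4),'z',np.percentile(c[:,2],[50,95]).round(4))
    for th in ['cup','tin','brush']:
        for g in nets.silhouettes(n,th)[:1]: print(n,th,np.median(cloud(n,d,g['region'],I),0).round(3))
print(ctrl.get_obs()['ee_pos'])
cv2.imwrite('pics/c7.png',np.hstack([P['wrist'][:,130:510],cv2.resize(P['scene'][230:384,360:510],None,fx=2.6,fy=2.6)[:400]]))
E
```

```text
wrist 0.91 stand x [0.0035 0.0627] y [0.0531 0.088 ] z [0.131  0.1336]
scene 0.63 stand x [0.0038 0.0604] y [0.0522 0.0866] z [0.1315 0.1353]
scene cup [ 0.716 -0.305  0.025]
scene tin [ 0.598 -0.492  0.099]
scene brush [ 0.353 -0.411  0.016]
side 0.59 stand x [0.0002 0.0581] y [0.0519 0.0817] z [0.1269 0.1346]
side cup [ 0.722 -0.296  0.027]
side brush [ 0.346 -0.419  0.017]
[0.49000842 0.09130352 0.3018172 ]
```

View pics/c7.png

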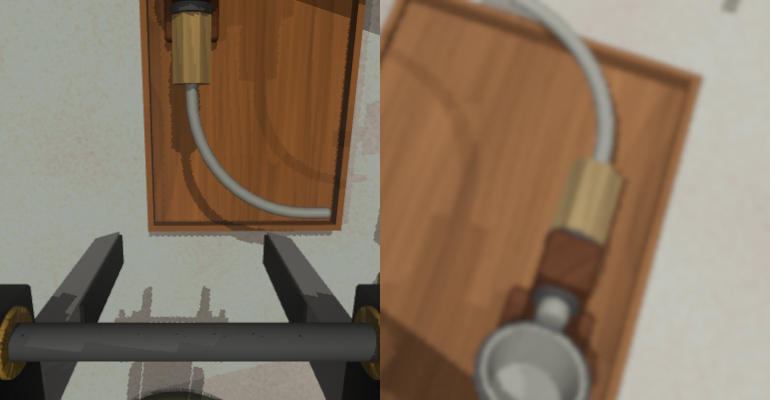

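```bash
python3 -c "
from station import ticket
print(ticket.hand_in())"
```

```text
the job is handed in; nothing more can be done
None
```

The sleeve is on the bar and against the washer, and I've handed the job in at about 12 s of the 53 s allowed. I gripped the smaller wooden piece, threaded it over the free end of the bar and slid it round the bend. I then pushed it home until it stalled at about 18 N, lowered it 3.5 mm, let go and moved the arm clear.

**Last checks:**
- **Position:** the wrist camera puts the sleeve from 3.5 to 62.7 mm along the stand's x axis, against an ideal 4 to 64 mm. That is within the 1–2 mm measuring error, so a gap under 1 mm at the washer can't be ruled out from the pictures.
- **Height:** it sank about 4 mm onto the bar, as the task said it would.
- **Other things on the bench:** the cup and brush were found where they started in both the scene and side views. The tin showed unmoved in the scene view; the side view did not find it in the last check.
- **Robot:** the gripper was clear of everything, with no force on the wrist beyond noise.

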